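# Reset the tripped counter outlet

### The job

The patio counter's power outlet has tripped. Take the orange all-plastic probe out of the tool stand (never a metal screwdriver) and with its tip push the red reset button fully in for a moment and let it spring back out, without pressing the black test button beside it. Stand the probe back in its own slot, close the outlet's steel weather cover completely, and leave everything else on the counter where it is.

Things in the scene. Friction and masses are not known exactly. Their poses are not given: they have to be found in the camera images.
- outlet: Fixed power outlet: aluminium box 105 (x) x 150 (y) mm, walls 8 mm, rim 56 mm high, on a 129 x 174 mm flange. Origin: centre of underside; z up, +x from its front (roughly facing the robot) to its hinge side. White face plate 46 mm above the counter with two sockets and, mid-way, two button windows 16 (x) x 12 (y) mm: red reset at y=+10 mm, black test at y=-10 mm. Yaw within 0.35 rad
- reset_button_top (a point): Centre of the top face of the red reset button (15 x 11 mm), 5 mm below the face plate when out; axes as the outlet's. It goes 4 mm straight down on a spring: about 2 N to start, 5.2 N at the bottom stop. Too narrow for the gripper's fingers
- reset_button (a joint): Travel of the red reset button, m: 0 = out, 0.004 = fully in; springs back when let go
- test_button (a joint): Travel of the black test button (same size and spring as the red one), m: 0 = out, 0.004 = fully in
- cover (a joint): Angle of the steel weather cover, rad: 0 = closed, 2.0 = fully open; starts standing open at 1.65 to 1.95. Stiff hinge (0.18 N m of friction, cover 0.22 kg): it stays wherever it is left, so it has to be pushed all the way down until shut
- cover_hinge (a point): Middle of the cover's hinge line, 56.5 mm behind the outlet's centre (+x of the outlet) and 58 mm above the counter; axes as the outlet's, the hinge line runs along y
- cover_lip (a point): Middle of the cover's free edge, on its outer face. The cover is a shallow steel tray 156 mm wide, 112 mm from hinge line to free edge, its flat outer face 22 mm off the hinge line; closed, that face lies level 80 mm above the counter; standing open, it looks away from the robot. A black tab 40 mm wide, 4 mm thick sticks out 11 mm beyond the free edge
- probe: Orange all-plastic probe, 162 mm long, about 60 g, upright in one slot of the stand. Origin: underside of its guard flange (28 mm across, 6 mm thick), which rests on the stand, 80 mm above the counter; z up along the probe. Round handle 18 mm in diameter from z=6 to 96 mm; below, a shank 7 mm in diameter (5 mm over the last 15 mm), blunt rounded end at z=-66 mm
- probe_tip (a point): Blunt end of the probe's shank, 66 mm below the underside of the flange; axes as the probe's
- stand: Blue steel tool stand, fixed, 170 mm long (y), 75 mm deep (x), 80 mm high. Origin: centre of underside; z up. Three square slots 14 mm wide through its 8 mm top plate at y = -55, 0 and +55 mm, each holding one tool by its flange, open space below. Which tool is in which slot varies. Yaw within 0.35 rad; left or right of the outlet
- driver_flat: Metal screwdriver with blue handle (same handle and flange sizes as the probe), standing in another slot; leave it
- driver_cross: Metal screwdriver with green handle, the same size, standing in another slot; leave it
- pepper_mill: Dark wooden pepper mill, 54 mm across, 140 mm high; leave it. Origin: centre of its underside
- sauce_bottle: Red sauce bottle with yellow cap, 56 mm across, 150 mm high; leave it. Origin: centre of its underside
- spice_jar: Amber spice jar, 48 mm across, 90 mm high; leave it. Origin: centre of its underside
- mug: Blue mug, 80 mm across, 90 mm high; leave it. Origin: centre of its underside
- fruit_bowl: White bowl of limes and lemons, 170 mm across, 70 mm high; leave it. Origin: centre of its underside
- grill_spatula: Grill spatula with a wooden handle, 280 mm long, lying flat on the counter, blade towards the back; leave it

How it is judged (in metres and radians):
On the way:
1. the red reset button is pushed fully in with the tip of the orange probe (value of joint reset_button above 0.0033 m and contact force between probe and reset_button above 1 N), for 0.1 s.
At the end, for the whole second after the job is handed in: The reset button has sprung back out (within 1 mm), the probe stands at rest in its own slot again (flange on the stand, within 10 mm of where it stood at the start, tilted less than 0.12 rad), and the weather cover is shut (within 0.06 rad) (value of joint cover below 0.06 rad and value of joint reset_button below 0.001 m and distance of probe from where it was at the start of the episode below 0.01 m and angle between probe's own z axis and vertical below 0.12 rad and linear speed of probe below 0.02 m/s); the robot touches nothing.
It fails at once if the black test button is pressed (more than 2 mm) (value of joint test_button above 0.002 m).
It fails at once if a metal screwdriver is pulled out or moved by more than 30 mm (distance of any of driver_flat, driver_cross from where it was at the start of the episode above 0.03 m).
It fails at once if something else on the counter is moved by more than 30 mm (distance of any of pepper_mill, sauce_bottle, spice_jar, mug, fruit_bowl, grill_spatula from where it was at the start of the episode above 0.03 m).
It also fails if it takes over 61 s, if anything falls off the work surface, if the arm or the gripper's body presses on something with over 40 N, if the wrist force passes 120 N, or if a joint passes its speed limit or range.

### The arm

A 7-joint arm with a two-finger parallel gripper is mounted at the origin on the work surface. World frame = base frame: x ahead of the robot, y to its left, z up, the work surface at z = 0. Lengths are in mm, angles in rad, forces in N, time in s.
With the tool pointing down it reaches from about 400 to 875 mm from the base axis. Payload 19.3 kg.
Tool frame: the origin (TCP) lies at the very end of the fingers, on their centre line; the grasp point (between the pads) lies 19 mm behind it (r.grasp_offset is the distance from the TCP to the grasp point, in mm); z points along the fingers, y is the direction in which the jaws open and shut (so a half turn about z gives the same grasp; the last joint's range is limited). The gripper opens to 85 mm and grips with 20 to 120 N. Pads are 22 mm wide; open, the fingers measure 114 mm over their backs; the gripper's body (76 mm by 85 mm) begins 54 mm behind the grasp point. The pads swing forward as they close: fully open they stand 13 mm farther back than shut.
Start: joints at [1.047, 0.521, -0.036, 1.599, 0.021, 1.021, -0.113], TCP at [273.962, -561.747, 231.291] pointing down, gripper open.
Joint ranges: [-2.91, 2.91], [-0.3, 2.13], [-1.5, 1.42], [0.17, 2.43], [-1.26, 4.41], [0.16, 1.93], [-2.52, 2.52]. Speed limits (rad/s): [1.89, 1.89, 2.39, 2.39, 3.01, 3.01, 3.01].

### API

Orientations are given as a unit quaternion [x, y, z, w].
In Python, from cell import r, effector, solver, sensors, snapshot, camera_info, finish_job gives the robot as it stands. Calls block until the motion is done:
- r.move_to(position, orientation): joint-space move of the TCP to a pose.
- r.move_linear(position, orientation=None, max_speed=150, contact_N=None): straight line of the TCP; orientation=None keeps the orientation; max_speed is the mean speed in mm/s. With contact_N (N) it stops when the force on the tool has changed by that much, and returns True; else False.
- r.goto_joints(angles): joint-space move.
- effector.command_gripper(opening, force=None): finger opening in mm; force is the grip in N (None keeps the last); returns when the fingers have stopped.
- r.dwell(seconds).
- solver.ik(position, orientation): joint angles nearest the present ones, or None.
- sensors.get_state(): the state.
- snapshot(name): name is "scene" or "top"; returns the picture (384x512x3 uint8, red, green, blue); there is no depth.
- camera_info(name): a dict with "K" (3x3 intrinsics, pixels), "rvec" (rotation vector, rad) and "tvec" (3), from world to camera coordinates, as OpenCV has them. Camera axes: x right, y down, z forward; pixel columns grow to the right and rows downward; lengths in mm; the calibration is good to about 2 mm. A picture is of the moment at which its call begins. camera_info takes no time and is no camera call.
A pose or a line that the arm cannot do raises r.MotionError and nothing moves.
- finish_job(): hands the job in, once; it reports no verdict.
The state is a dict: "time_s": time; "qpos": joint angles; "joint_velocities": joint speeds; "tau": joint torques, N m; "tcp_pos": TCP position; "orientation": TCP orientation; "ft_force": force on the tool from outside, world axes, zero at the start; "wrist_torque": the same for the moment, N m; "opening": finger opening in mm.
Only numpy, scipy, OpenCV 4.12 (cv2) and the standard library are available. Lean on these libraries where they do the work, as an engineer would, in place of code of your own. Each camera call takes 0.05 s, during which the arm holds its last target. There are 200 camera calls.

## Working session

There is one attempt and no reset: what is moved stays moved. The work goes in short steps, each a Python script; the robot and the scene stay as the last script left them, time stands still between calls to the robot, and variables do not carry over. Pictures are saved under pics/ and viewed, about 8 in all and at most 12, crops included, and the job is handed in when it is done.

```bash
ls; mkdir -p pics; python3 - <<'E'
from cell import *
import cv2,numpy as np
for n in("scene","top"):
    im=snapshot(n); np.save(f'pics/{n}0.npy',im); cv2.imwrite(f'pics/{n}0.png',cv2.resize(im[:,:,::-1],(800,600),interpolation=cv2.INTER_CUBIC))
    c=camera_info(n); print(n,c); R=cv2.Rodrigues(np.array(c['rvec'],float))[0]; print(-R.T@np.array(c['tvec']).ravel())
print(sensors.get_state(), r.grasp_offset)
E
```

```text
pics
scene {'K': array([[352.9857495 ,   0.        , 253.53029052],
       [  0.        , 352.9857495 , 195.78406319],
       [  0.        ,   0.        ,   1.        ]]), 'rvec': array([ 1.68424695,  2.18959641, -0.60706807]), 'tvec': array([ 148.98067291, -397.82921805, 1284.01546872])}
[996.75990325 123.62967915 905.72868412]
top {'K': array([[406.37171345,   0.        , 257.69095565],
       [  0.        , 406.37171345, 192.14543948],
       [  0.        ,   0.        ,   1.        ]]), 'rvec': array([ 2.13574884, -2.14204141,  0.18711668]), 'tvec': array([   2.36346309,  545.78491482, 1143.25744546])}
[ 349.65477105   11.42991376 1217.59403906]
{'time_s': 0.1, 'qpos': array([ 1.04681691,  0.52191983, -0.03635763,  1.59993446,  0.02118403,
        1.02109504, -0.11277219]), 'joint_velocities': array([ 6.94679305e-04, -1.45147941e-03,  2.89768373e-04, -1.45949145e-03,
       -4.13769250e-04,  2.88084761e-05, -5.49757859e-04]), 'tau': array([ 1.50165648e-03, -9.28493929e+01,  1.98303759e+00, -3.70536733e+01,
        1.80851715e-02,  5.37939151e-03,  1.69218906e-04]), 'tcp_pos': array([ 273.84082578, -561.49050048,  230.81041103]), 'orientation': array([ 9.74366781e-01,  2.24964753e-01, -1.28231016e-04, -4.69169481e-04]), 'ft_force': array([-0.03407484,  0.73578597, -0.52031554]), 'wrist_torque': array([-0.06691189,  0.05538465, -0.01420273]), 'opening': 85.22235108357309} 18.700000000000003
```

View pics/scene0.png

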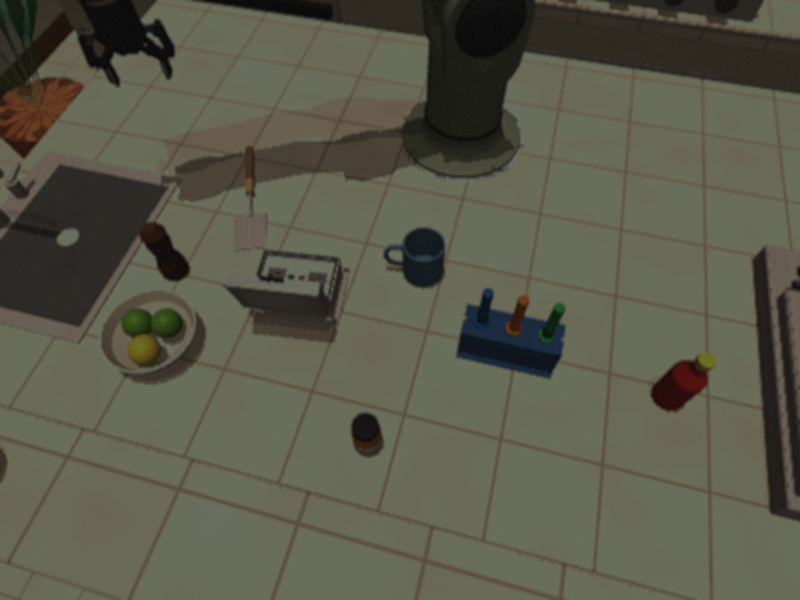

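View pics/top0.png

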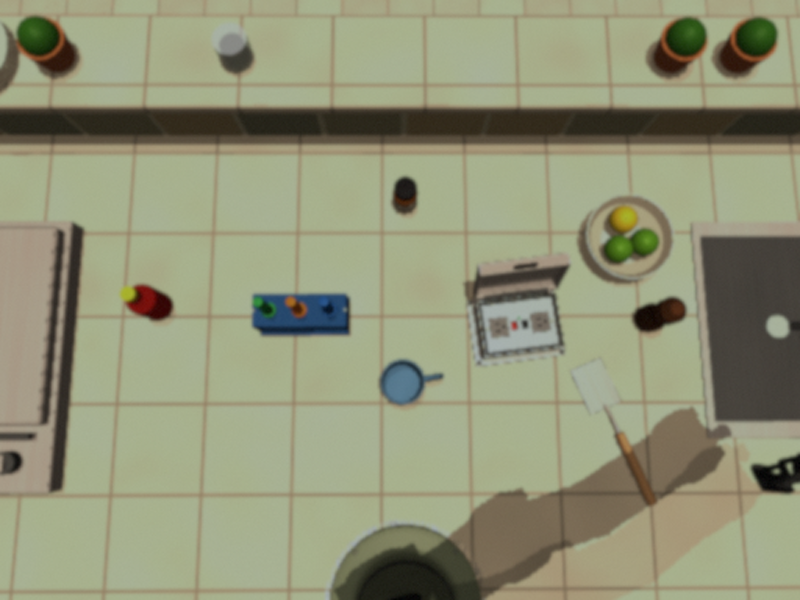

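Scene view: the probe is in the middle slot at about (518,315) of 800x600, and the outlet is at (300,275). Top view: stand (300,312), outlet (518,325) with the red button left of the black one, and the cover standing open at the back. Next I measure with masks and rays.

```bash
cat > h.py <<'E'
import numpy as np,cv2
from cell import *
def cam(n):
    c=camera_info(n);R=cv2.Rodrigues(np.array(c['rvec'],float))[0];t=np.array(c['tvec'],float).ravel();return c['K'],R,t
def ray(n,p,z):
    K,R,t=cam(n);o=-R.T@t;d=R.T@np.linalg.inv(K)@np.array([p[0],p[1],1.]);return o+d*(z-o[2])/d[2]
def proj(n,X):
    K,R,t=cam(n);q=K@(R@np.array(X,float)+t);return q[:2]/q[2]
def tri(a,b):
    P=[cam(n)[0]@np.c_[cam(n)[1],cam(n)[2]] for n in("scene","top")]
    X=cv2.triangulatePoints(P[0],P[1],np.array(a,float).reshape(2,1),np.array(b,float).reshape(2,1)).ravel();return X[:3]/X[3]
def mask(im,lo,hi,roi=None):
    m=cv2.inRange(cv2.cvtColor(im,cv2.COLOR_RGB2HSV),lo,hi)
    if roi is not None:
        k=np.zeros_like(m);x0,y0,x1,y1=roi;k[y0:y1,x0:x1]=1;m=m*k
    return m
E
python3 - <<'E'
from h import *
np.set_printoptions(precision=1,suppress=True)
S=np.load('pics/scene0.npy');T=np.load('pics/top0.npy')
rois={'S':(285,180,370,245),'T':(155,180,230,220)}
for k,im,n in(('S',S,'scene'),('T',T,'top')):
    m=mask(im,(3,140,60),(20,255,255),rois[k]); ys,xs=np.nonzero(m); print(n,'orange',len(xs),xs.min(),xs.max(),ys.min(),ys.max())
    print(np.c_[xs,ys].T if len(xs)<150 else '')
    c=max(cv2.findContours(mask(im,(100,110,30),(125,255,255),rois[k]),0,2)[0],key=cv2.contourArea)
    print('blue rect',cv2.boxPoints(cv2.minAreaRect(c)))
print('stand top from top view z80',[ray('top',p,80) for p in cv2.boxPoints(cv2.minAreaRect(c))])
rs={'S':(160,155,220,205),'T':(300,185,362,232)}
for k,im,n in(('S',S,'scene'),('T',T,'top')):
    x0,y0,x1,y1=rs[k]; m=mask(im,(0,110,40),(6,255,255),rs[k])|mask(im,(172,110,40),(180,255,255),rs[k])
    ys,xs=np.nonzero(m);print(n,'red',np.c_[xs,ys].T); 
    if len(xs): print(ray(n,(xs.mean(),ys.mean()),41))
out=[]
for im,(x0,y0,x1,y1) in((S,(140,150,230,215)),(T,(290,155,370,240))):
    out.append(cv2.resize(im[y0:y1,x0:x1,::-1],(480,int(480*(y1-y0)/(x1-x0))),interpolation=cv2.INTER_CUBIC))
h=max(o.shape[0] for o in out)
out=[cv2.copyMakeBorder(o,0,h-o.shape[0],0,0,0) for o in out]
f=cv2.resize(np.hstack(out),None,fx=.83,fy=.83); cv2.imwrite('pics/crop1.png',f);print(f.shape)
E
```

```text
scene orange 70 324 337 190 214
[[333 334 335 336 337 332 333 334 335 336 337 332 333 334 335 336 337 332
  333 334 335 336 337 333 334 335 336 337 334 335 336 325 326 325 326 324
  325 326 332 324 325 326 332 324 325 326 332 324 325 326 327 330 331 332
  325 326 327 328 329 330 331 332 326 327 328 329 330 331 328 329]
 [190 190 190 190 190 191 191 191 191 191 191 192 192 192 192 192 192 193
  193 193 193 193 193 194 194 194 194 194 195 195 195 206 206 207 207 208
  208 208 208 209 209 209 209 210 210 210 210 211 211 211 211 211 211 211
  212 212 212 212 212 212 212 212 213 213 213 213 213 213 214 214]]
blue rect [[294.3 217.2]
 [302.3 182.5]
 [364.9 197. ]
 [356.9 231.6]]
top orange 83 183 195 191 202
[[184 185 186 187 183 184 185 186 187 188 183 184 185 186 187 188 189 184
  185 186 187 188 189 190 191 185 186 187 188 189 190 191 192 193 194 186
  187 188 189 190 191 192 193 194 187 188 189 190 191 192 193 194 195 188
  189 190 191 192 193 194 195 188 189 190 191 192 193 194 188 189 190 191
  192 193 194 189 190 191 192 193 190 191 192]
 [191 191 191 191 192 192 192 192 192 192 193 193 193 193 193 193 193 194
  194 194 194 194 194 194 194 195 195 195 195 195 195 195 195 195 195 196
  196 196 196 196 196 196 196 196 197 197 197 197 197 197 197 197 197 198
  198 198 198 198 198 198 198 199 199 199 199 199 199 199 200 200 200 200
  200 200 200 201 201 201 201 201 202 202 202]]
blue rect [[162. 189.]
 [221. 189.]
 [221. 212.]
 [162. 212.]]
stand top from top view z80 [array([549.6, 272.5,  80. ]), array([549.3, 105.2,  80. ]), array([483.6, 104.5,  80. ]), array([484. , 270.2,  80. ])]
scene red [[192 193 192 193 194]
 [177 177 178 178 178]]
[ 492.2 -206.5   41. ]
top red [[328 329 328 329 330 328 329 330]
 [207 207 208 208 208 209 209 209]]
[ 498.7 -207.    41. ]
(423, 797, 3)
```

View pics/crop1.png

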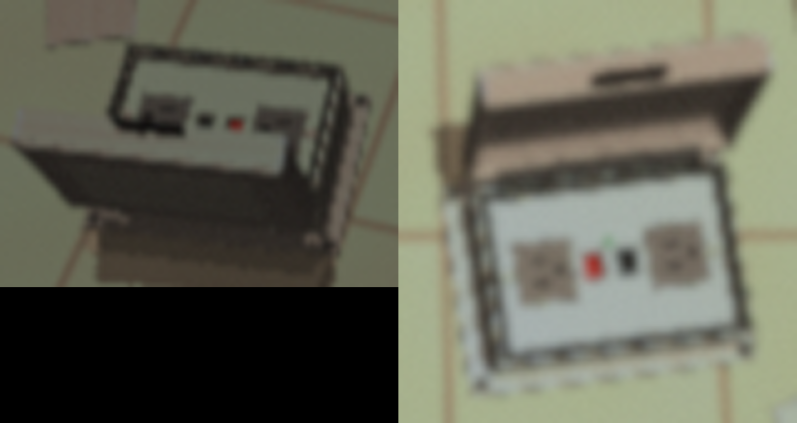

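The crop shows the red button left of the black one, with the face plate and sockets clear in the top view. The probe stands between the blue and green drivers. I'll compute the final poses and go above the probe in the same step.

```bash
python3 - <<'E'
from h import *
np.set_printoptions(precision=1,suppress=True)
T=np.load('pics/top0.npy')
s=480*.83/80
f=lambda x,y:(290+(x-398)/s-.5,155+y/s-.5)
P={k:ray('top',f(*p),z) for k,p,z in(('sL',(545,272),46),('sR',(677,253),46),('red',(594,265),41),('blk',(627,261),41))}
for k in P:print(k,P[k])
m=(P['sL']+P['sR'])/2; d=P['sL']-P['sR']; yaw=np.arctan2(-d[0],d[1]); print('mid',m,'yaw',yaw,'len',np.linalg.norm(d))
print('red pred',m+10*np.array([-np.sin(yaw),np.cos(yaw),0]))
# probe: handle top disc, flange
print('handle top',ray('top',(185.5,192.5),176),ray('scene',(334.8,192),176),tri((334.8,192),(185.5,192.5)))
print('flange scene',ray('scene',(328.5,209.5),86),'top',ray('top',(191.3,198.5),86))
# green flange & blue for slot line
S=np.load('pics/scene0.npy')
for n,im,roi in(('scene',S,(285,180,370,245)),('top',T,(155,180,230,220))):
    ys,xs=np.nonzero(mask(im,(45,120,30),(80,255,255),roi));print(n,'green',xs.min(),xs.max(),ys.min(),ys.max())
ys,xs=np.nonzero(cv2.inRange(cv2.cvtColor(T,cv2.COLOR_RGB2HSV)[180:220,155:230],(95,90,20),(130,255,255)))
print(xs.min()+155,xs.max()+155,ys.min()+180,ys.max()+180)
from scipy.spatial.transform import Rotation as Ro
# tool down, jaw (tool y) along world x
print(Ro.from_quat(sensors.get_state()['orientation']).as_matrix())
for R in(np.array([[0,1,0],[1,0,0],[0,0,-1.]]),np.array([[0,-1,0],[-1,0,0],[0,0,-1.]])):
    q=Ro.from_matrix(R).as_quat()
    for p in((516,188,131),(498,-207,170)):print(q,p,solver.ik(p,q))
E
```

```text
sL [ 495.3 -177.3   46. ]
sR [ 506.2 -255.    46. ]
red [ 499.9 -207.    41. ]
blk [ 502.3 -226.5   41. ]
mid [ 500.8 -216.1   46. ] yaw 0.1406172053584403 len 78.40533168817198
red pred [ 499.4 -206.2   46. ]
handle top [523.4 189.3 176. ] [523.6 191.  176. ] [523.5 190.1 175.5]
flange scene [522.9 191.2  86. ] top [521.3 187.9  86. ]
scene green 344 360 195 218
top green 163 176 190 202
162 222 189 213
[[ 0.9  0.4 -0. ]
 [ 0.4 -0.9  0. ]
 [-0.  -0.  -1. ]]
[0.7 0.7 0.  0. ] (516, 188, 131) [ 0.   0.6 -0.7  1.9  0.5  0.8 -0.9]
[0.7 0.7 0.  0. ] (498, -207, 170) [ 0.6  0.5 -0.4  1.9  0.2  0.8  0.1]
[ 0.7 -0.7  0.   0. ] (516, 188, 131) [-1.2  1.1  1.4  1.9 -1.2  1.3 -2.5]
[ 0.7 -0.7  0.   0. ] (498, -207, 170) [-0.1  0.5  0.5  1.9 -0.4  0.8 -2.5]
```

Both views agree to about 2 mm: probe axis (522.7, 189.6) with its top triangulated at z = 175.5 (expected 176), and red button (499.3, -206.7). Now I grasp it, with the jaws along x to clear the neighbours.

```bash
cat >> h.py <<'E'
Q=[2**-.5,2**-.5,0,0]
def st(l=''):
    s=sensors.get_state();print(l,'t',round(s['time_s'],2),'tcp',s['tcp_pos'].round(1),'F',s['ft_force'].round(1),'open',round(s['opening'],1));return s
E
python3 - <<'E'
from h import *
r.move_to([522.7,189.6,270],Q);st()
effector.command_gripper(55,60)
print(r.move_linear([522.7,189.6,133],max_speed=150,contact_N=12));st()
effector.command_gripper(0,60);st('grip')
S=snapshot('scene');T=snapshot('top')
a=cv2.resize(S[140:250,260:400,::-1],None,fx=2.85,fy=2.85,interpolation=2)
b=cv2.resize(T[140:250,120:260,::-1],None,fx=2.85,fy=2.85,interpolation=2)
cv2.imwrite('pics/g1.png',np.hstack([a,b]))
E
```

```text
t 2.89 tcp [523.  188.8 269.9] F [ 0.3 -0.4 -0.1] open 85.7
False
 t 4.37 tcp [523.1 189.9 133.8] F [ 0.9 -0.7  0.2] open 54.9
grip t 4.8 tcp [522.9 189.7 133.6] F [-1.7 -0.5  7.7] open 16.5
```

View pics/g1.png

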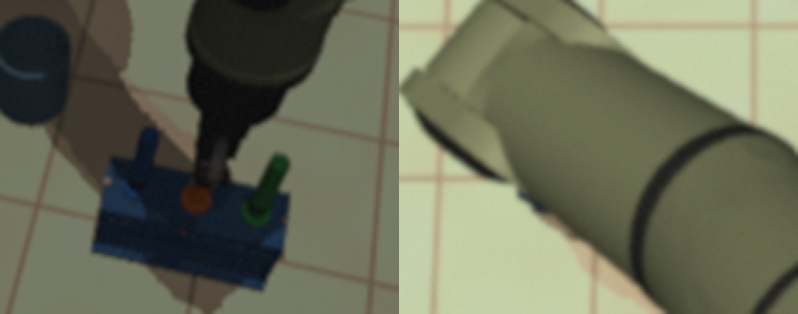

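The probe is gripped (orange flange under the fingers, neighbours untouched). I lift it, carry it to above the button, and check the tip in the scene view.

```bash
python3 - <<'E'
from h import *
r.move_linear([522.7,189.6,255],max_speed=180);st('lift')
r.move_linear([499.3,-206.7,255],max_speed=280);st('over')
r.move_linear([499.3,-206.7,175],max_speed=150);st('above')
S=snapshot('scene');T=snapshot('top');np.save('pics/s2.npy',S)
s=sensors.get_state()['tcp_pos']
ys,xs=np.nonzero(mask(S,(3,120,40),(22,255,255),(140,60,260,200)));print(len(xs),xs.min(),xs.max(),ys.min(),ys.max())
o=s[2]-53.5
for z in(o-66,o-30,o,o+6,o+20):print(z.round(1),proj('scene',[499.3,-206.7,z]).round(1))
a=cv2.resize(S[100:210,130:270,::-1],None,fx=5.6,fy=5.3,interpolation=2)
cv2.imwrite('pics/p1.png',a)
E
```

```text
lift t 5.72 tcp [522.3 189.2 254.1] F [-0.3 -0.5 -1.2] open 16.6
over t 7.29 tcp [ 499.5 -205.4  255. ] F [-0.2 -0.4 -1.3] open 16.5
above t 7.97 tcp [ 499.8 -206.4  175.7] F [-0.1  0.1  0.5] open 17.0
128 183 193 140 177
56.5 [191.  176.6]
92.5 [188.9 169.5]
122.5 [187.1 163.2]
128.5 [186.7 161.9]
142.5 [185.8 158.8]
```

View pics/p1.png

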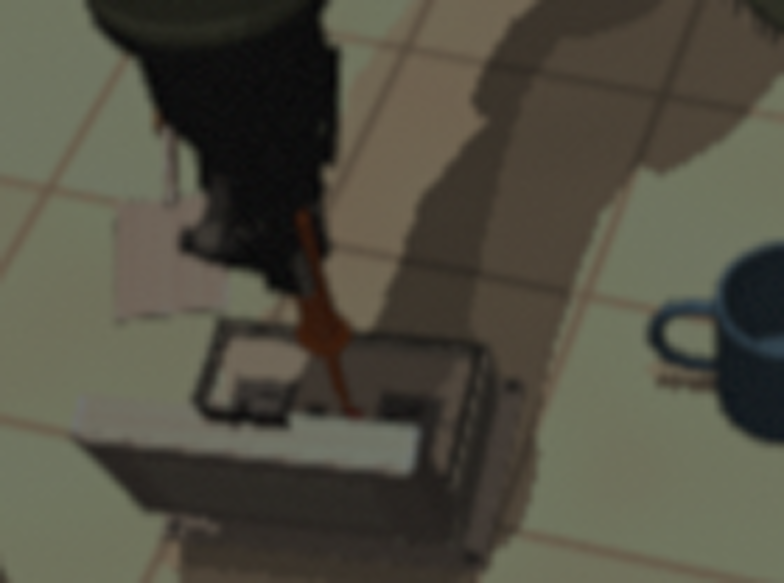

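The picture shows the flange at px (187.5,161.8) as predicted, and the tip at (192,177), about 1 px toward +y of the prediction. I shift about 1 mm in -y and press with force watching: the button should be met at TCP z ≈ 160 and the stop at ≈ 156.

```bash
python3 - <<'E'
from h import *
p=[499,-207.9]
r.move_linear(p+[167],max_speed=60);s0=st('pre')
print(r.move_linear(p+[161.5],max_speed=15,contact_N=4));st('a')
print(r.move_linear(p+[151],max_speed=12,contact_N=9));st('b')
r.dwell(0.4);st('hold')
E
```

```text
pre t 8.36 tcp [ 498.8 -208.   166.8] F [-0.9 -0.9 -0.2] open 16.5
False
a t 8.88 tcp [ 499.  -207.8  161.5] F [-0.5  0.5 -0.7] open 17.0
True
b t 9.45 tcp [ 499.3 -208.   155.6] F [-0.4  0.5  9.2] open 16.2
hold t 9.85 tcp [ 499.3 -208.   155.6] F [-0.3 -0.2  9.2] open 16.6
```

Contact came 5 mm below face-plate level and the force built to 9 N at z = 155.6, so the button is at its bottom stop. Next I retract and return the probe.

```bash
python3 - <<'E'
from h import *
r.move_linear([499,-207.9,255],max_speed=150);st()
r.move_linear([522.7,189.6,255],max_speed=280)
r.dwell(.2);st('over slot')
r.move_linear([522.7,189.6,205],max_speed=150)
S=snapshot('scene');T=snapshot('top')
ys,xs=np.nonzero(mask(S,(3,120,40),(22,255,255),(285,120,370,215)));print(len(xs),xs.min(),xs.max(),ys.min(),ys.max())
for z in(205-53.5-66,205-53.5):print(proj('scene',[522.7,189.6,z]).round(1))
cv2.imwrite('pics/r1.png',cv2.resize(S[130:240,270:390,::-1],(640,586),interpolation=2))
E
```

```text
t 10.67 tcp [ 498.5 -207.9  254.1] F [ 0.1  0.8 -1. ] open 16.2
over slot t 12.44 tcp [522.8 188.8 255.1] F [ 1.2  0.1 -0.5] open 16.8
106 328 338 190 208
[327.9 209.4]
[332.4 196.7]
```

View pics/r1.png

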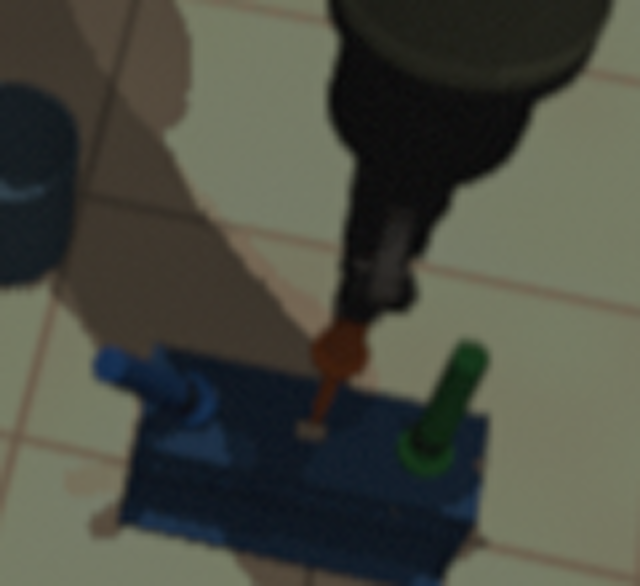

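The tip is right over the slot (image (315,425)), with no visible tilt. I lower it and release.

```bash
python3 - <<'E'
from h import *
print(r.move_linear([522.7,189.6,142],max_speed=120,contact_N=8));st()
print(r.move_linear([522.7,189.6,131],max_speed=20,contact_N=5));st('seat')
effector.command_gripper(50);st('rel')
r.move_linear([522.7,189.6,270],max_speed=180)
r.move_linear([620,-30,270],max_speed=300);st()
S=snapshot('scene');T=snapshot('top')
for n,im,roi in(('scene',S,(285,180,370,245)),('top',T,(155,180,230,220))):
    ys,xs=np.nonzero(mask(im,(3,140,60),(20,255,255),roi)); print(n,'orange',len(xs),xs.min(),xs.max(),ys.min(),ys.max())
cv2.imwrite('pics/v1.png',np.hstack([cv2.resize(S[:,:,::-1],(400,300)),cv2.resize(T[:,:,::-1],(400,300))]))
np.save('pics/s3.npy',S)
# reach check for the cover sweep, jaws along outlet y
from scipy.spatial.transform import Rotation as Ro
yaw=.14
for a in(0,np.pi):
    q=(Ro.from_euler('z',yaw+a)*Ro.from_matrix(np.diag([1,-1,-1.]))).as_quat()
    for p in((500+56+60,-208,140),(500-30,-214,80)):print(a,p,solver.ik(p,q))
E
```

```text
False
 t 13.7 tcp [523.  189.9 142.6] F [ 0.2  0.3 -0.3] open 16.2
True
seat t 14.16 tcp [522.9 189.6 133.6] F [ 0.1 -1.1  8. ] open 16.2
rel t 14.57 tcp [522.5 189.4 133.2] F [ 0.   0.1 -0.4] open 50.4
 t 16.43 tcp [619.4 -28.4 269.7] F [-1.   0.7 -0.2] open 50.2
scene orange 81 324 337 190 213
top orange 80 183 195 191 202
0 (616, -208, 140) [ 0.45683594  0.67947996 -0.34431448  1.59452625  0.27093437  0.91499084
 -1.41378626]
0 (470, -214, 80) [ 0.56250099  0.59313546 -0.33577898  1.98987368  0.32718888  0.61027225
 -1.42125325]
3.141592653589793 (616, -208, 140) [ 0.83319093  0.86875188 -1.01437555  1.57280346  0.78800955  1.15430905
  1.35357145]
3.141592653589793 (470, -214, 80) [ 0.9977174   0.77647302 -0.97585397  1.96842852  0.85409188  0.87842933
  1.26442399]
```

View pics/v1.png

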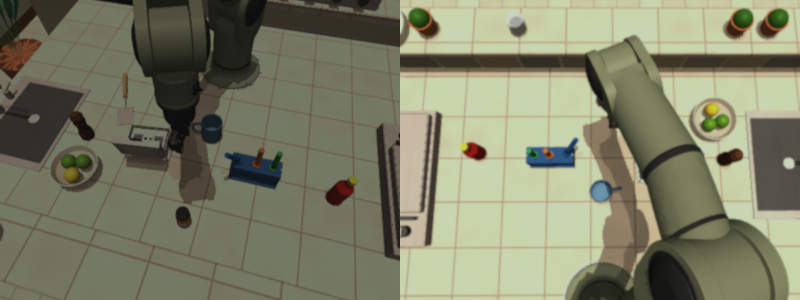

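The probe's colour pixels match the start in both views, so it is seated. But the blue driver now leans: the probe's tip (z ≈ 135) must have brushed its handle (top z = 176) while I carried it across. That was my mistake, so I'm measuring how far it moved.

```bash
python3 - <<'E'
from h import *
T=snapshot('top');np.save('pics/t3.npy',T)
c=lambda f,x,y:cv2.resize(np.load(f'pics/{f}.npy')[y:y+56,x:x+75,::-1],(400,299),interpolation=2)
cv2.imwrite('pics/d1.png',np.vstack([np.hstack([c('scene0',285,180),c('s3',285,180)]),np.hstack([c('top0',160,165),c('t3',160,165)])]))
E
```

```text
(no output)
```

View pics/d1.png

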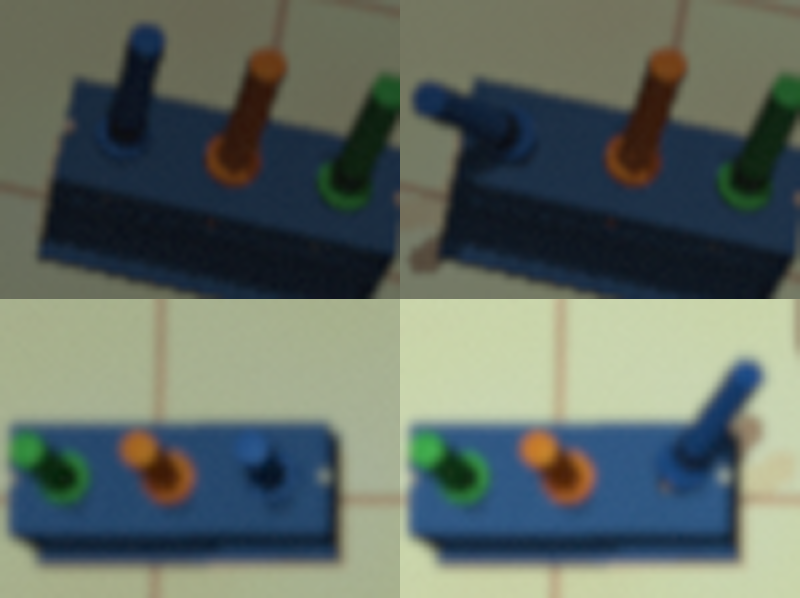

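The blue driver leans about 45°, but its flange is still in its slot, roughly 8 mm displaced (limit 30). I'll shut the cover first, then stand the driver up again with a bounded push.

```bash
python3 - <<'E'
from h import *
from scipy.spatial.transform import Rotation as Ro
yaw=.14;c,s=np.cos(yaw),np.sin(yaw);C=np.array([500.8,-216.1])
q=(Ro.from_euler('z',yaw)*Ro.from_matrix(np.diag([1,-1,-1.]))).as_quat()
W=lambda xo,z:[C[0]+c*xo,C[1]+s*xo,z]
def P(t,S=90):return W(56.5-S*np.cos(t)+22*np.sin(t)+11,58+S*np.sin(t)+22*np.cos(t))
effector.command_gripper(0,40)
r.move_to(W(155,270),q)
r.move_linear(W(155,136),max_speed=180,contact_N=15);st('behind')
for t in(1.9,1.6,1.3,1.0,.75,.5,.25,.08):
    r.move_linear(P(t),max_speed=110);st(t)
p=P(0);p[2]=72
print(r.move_linear(p,max_speed=30,contact_N=18));st('shut')
r.dwell(.2)
p[2]=260;r.move_linear(p,max_speed=200)
r.move_linear([520,-20,290],max_speed=300);st()
S=snapshot('scene');T=snapshot('top');np.save('pics/s4.npy',S);np.save('pics/t4.npy',T)
cv2.imwrite('pics/c1.png',np.hstack([cv2.resize(S[130:250,90:250,::-1],(400,300)),cv2.resize(T[130:250,260:420,::-1],(400,300))]))
f=lambda X:X
print('driver top',tri((290.1,198.2),(224.2,178.7)))
E
```

```text
behind t 19.01 tcp [ 654.9 -194.4  137.2] F [-0.4  0.8  0.8] open 0.2
1.9 t 19.5 tcp [ 617.9 -199.8  137. ] F [ 0.5  0.4 -0.8] open -0.0
1.6 t 19.9 tcp [ 592.6 -203.2  147.6] F [ 0.1 -0.4  0.4] open 0.4
1.3 t 20.3 tcp [ 565.2 -207.1  150.6] F [-0.   0.7  0.7] open -0.3
1.0 t 20.7 tcp [ 538.3 -210.9  145.7] F [ 0.1 -0.7  0.3] open -0.2
0.75 t 21.06 tcp [ 517.7 -213.8  135.5] F [-0.3  0.9  0.1] open 0.2
0.5 t 21.42 tcp [ 500.3 -216.2  120.6] F [0.8 0.2 0.5] open -0.1
0.25 t 21.77 tcp [ 487.1 -218.   101.8] F [0.1 0.7 1.2] open 0.1
0.08 t 22.07 tcp [ 480.7 -218.9   87.2] F [-0.2  0.2 -1.3] open -0.3
True
shut t 22.43 tcp [ 480.1 -219.2   80. ] F [-3.8  0.7 15.7] open -0.2
 t 24.52 tcp [519.7 -20.5 289.3] F [-0.2  0.2 -0.2] open 0.2
driver top [561.77562943  90.08435487 165.79658572]
```

View pics/c1.png

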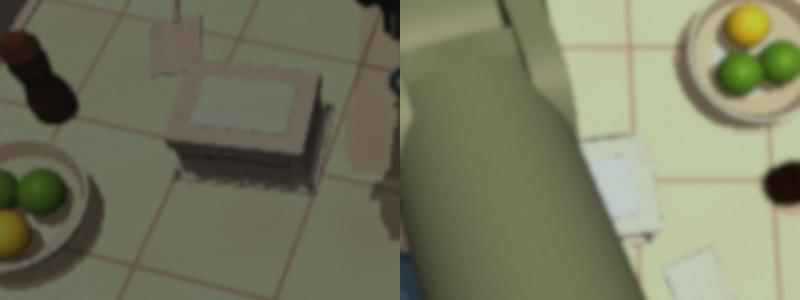

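The cover is flat and shut: contact at z = 80.0, as given, and the view shows it lying level. Now I stand the blue driver back up with a gentle, force-limited push that ends at its upright position.

```bash
python3 - <<'E'
from h import *
from scipy.spatial.transform import Rotation as Ro
hm=tri((311.7,187),(206.4,191.8));top=np.array([561.8,90.1]);print('home top',hm)
d=top-hm[:2];L=np.linalg.norm(d);d/=L;a=np.arctan2(d[1],d[0]);print(L,a)
assert abs(hm[2]-176)<8 and np.linalg.norm(hm[:2]-[523,134])<8
best=None
for k in(0,np.pi):
    q=(Ro.from_euler('z',a+k)*Ro.from_matrix(np.diag([1,-1,-1.]))).as_quat()
    j=solver.ik([*(hm[:2]+d*110),270],q)
    if j is not None:
        m=abs(j-sensors.get_state()['qpos']).max();print(k,m)
        if best is None or m<best[0]:best=(m,q)
q=best[1];W=lambda D,z:[*(hm[:2]+d*D),z]
r.move_to(W(112,270),q)
r.move_linear(W(112,142),max_speed=180,contact_N=8)
print(r.move_linear(W(45,142),max_speed=50,contact_N=10));st('mid')
print(r.move_linear(W(21,142),max_speed=30,contact_N=10));st('end')
r.dwell(.3)
r.move_linear(W(80,142),max_speed=100)
r.move_linear(W(80,270),max_speed=180)
r.move_linear([600,-60,300],max_speed=280);st()
S=snapshot('scene');T=snapshot('top');np.save('pics/s5.npy',S);np.save('pics/t5.npy',T)
c=lambda f,x,y:cv2.resize(np.load(f'pics/{f}.npy')[y:y+56,x:x+75,::-1],(400,299),interpolation=2)
cv2.imwrite('pics/d2.png',np.vstack([np.hstack([c('s5',285,180),c('t5',160,165)]),np.hstack([cv2.resize(x[:,:,::-1],(400,300)) for x in(S,T)])]))
for n,im,roi in(('scene',S,(285,180,370,245)),('top',T,(155,180,230,220))):
    ys,xs=np.nonzero(mask(im,(3,140,60),(20,255,255),roi)); print(n,'orange',len(xs),xs.min(),xs.max(),ys.min(),ys.max())
E
```

```text
home top [524.83531653 134.82922079 177.82387353]
58.02664057845446 -0.8801577810847707
0 0.8827969605586379
3.141592653589793 1.7728304234480352
False
mid t 28.12 tcp [553.6  99.9 142. ] F [0.1 0.  0.7] open 0.2
False
end t 29.07 tcp [538.3 118.5 142. ] F [0.9 0.5 0.5] open -0.3
 t 31.62 tcp [599.7 -60.4 299.1] F [ 0.   0.8 -0.7] open 0.3
scene orange 79 324 337 190 214
top orange 82 183 195 191 202
```

View pics/d2.png

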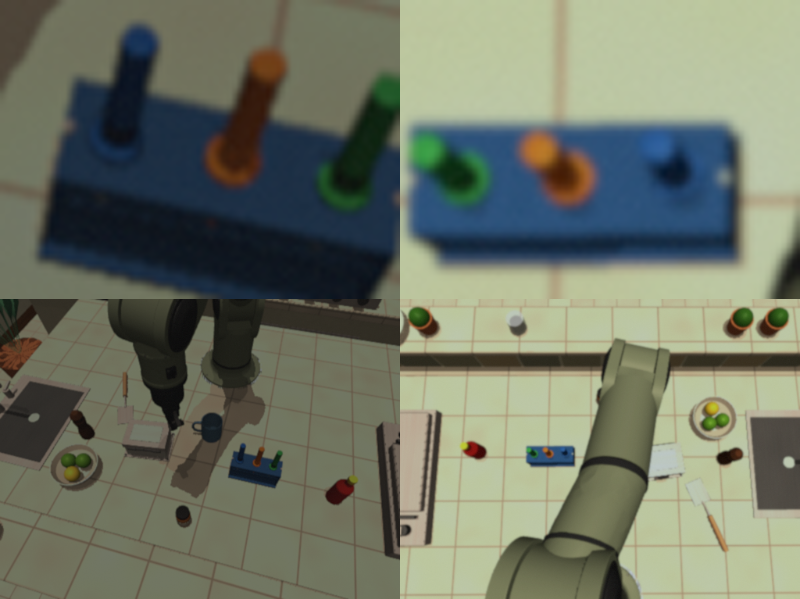

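The blue driver stands upright again, about 4 mm from where it was. The probe is in its slot, the cover is shut, everything else is in place, and the robot touches nothing. I'm handing in.

```bash
python3 -c "
from cell import *
print(finish_job())"
```

```text
the job is handed in; nothing more can be done
None
```

The job is handed in at about 32 s of robot time: the reset is pressed, the probe is back in its middle slot, and the cover is shut. One thing went wrong on the way: I knocked a screwdriver over and had to stand it back up.

**Checks**
- **Reset button:** The tip passed below face-plate level without touching anything. The force then rose to 9 N, above the 5.2 N stop force, at the height expected for the bottom stop, and I held it there for 0.4 s. I then lifted the probe clear. I never saw the button spring back out, because the cover hides it now.
- **Test button:** I found no sign that the black button was touched, but I have no direct reading of it.
- **Probe:** Its orange pixels match the start picture to within 1 px in both views, and it set down at the same height it was picked up from.
- **Cover:** It stopped firmly at z = 80.0 mm, the given closed height, and lies level in the picture.

**What went wrong:** I carried the probe too low, and its tip knocked the blue-handled metal screwdriver to a lean of about 40°. It stayed in its slot, and I estimate its origin shifted about 8–12 mm (limit 30 mm). I pushed it upright again with closed fingers, and in the last pictures it stands in its slot about 4 mm from where it was. The other items look unmoved.

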